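# Unbolt the lid of a bench mill: hold the spring catch, draw the bolt

### The arm

A 6-joint arm with a two-finger parallel gripper is mounted at the origin on the work surface. World frame = base frame: x ahead of the robot, y to its left, z up, the work surface at z = 0. Lengths are in m, angles in rad, forces in N, time in s.
With the tool pointing down it reaches from about 0.325 to 0.9 m from the base axis. Payload 3.5 kg.
Tool frame: the origin (TCP) lies between the finger pads; the fingertips stand 17 mm ahead of it and the grasp point (between the pads) lies 2 mm behind it (env.tips_ahead is the distance from the TCP to the fingertips, in m); z points along the fingers, x is the direction in which the jaws open and shut, and the axes are right-handed (so a half turn about z gives the same grasp; the last joint's range is limited). The gripper opens to 85 mm and grips with 20 to 120 N. Pads are 22 mm wide; open, the fingers measure 114 mm over their backs; the gripper's body (76 mm by 85 mm) begins 54 mm behind the grasp point. The pads swing forward as they close: fully open they stand 13 mm farther back than shut.
Start: joints at [1.171, 0.276, -0.026, 1.268, 0, 1.467], TCP at [0.183, 0.598, 0.248] pointing down, gripper open.
Joint ranges: [-3.12, 3.12], [-0.85, 1.88], [-1.08, 1.24], [-1.95, 2.15], [-1.57, 1.53], [-3.14, 3.14]. Speed limits (rad/s): [2.57, 2.57, 3.14, 3.14, 3.14, 3.14].

### API

Orientations are given as a unit quaternion [w, x, y, z].
In Python, from bench import env gives the robot as it stands.
- The arm moves only by the tool apply_moves, never from a script. Its argument "steps" is a list of rows, each a list of 7 numbers: the turn, a rotation vector about the tool's x, y, z in rad, then the shift along the tool's x, y, z in mm, then the closure, from 0 (fully open) to 1 (shut). A call has 1 to 10 rows; each row is the pose to reach, as a shift and turn from the pose measured when the call began, along the tool's axes at that moment; what a row does not reach only later rows make up. A row lasts 1/8 s, in which the tool goes at most 62.5 mm and 10.7 degrees, less where a joint would pass 70% of its speed; a pose out of reach is approached as far as the arm can. A call with a gripper value outside its range is refused whole. The fingers move at their own pace and stop on an object; "newtons" is the grip in N (left out, the last holds). Time passes only in rows, so rows that repeat a pose let the fingers close. It gives the time, the measured TCP pose, the force and the opening at its end, in the units of the state.
- env.get_obs(): the state, without advancing time (a new reading comes with each control period).
- env.grab_frame(name): name is "scene" or "top" or "wrist"; returns a dict with "color" (480x640x3 uint8, red, green, blue), "z_map" (480x640 float32, m along the optical axis (not along the pixel's ray), 0 where there is no reading), "intrinsics" (3x3 intrinsics, pixels), "k1" (the pictures are not rectified: a ray, as slopes to the right and down, at radius r is drawn at 1 + k1 r^2 times it, then the intrinsics apply), "xyz" and "rotation" of the camera in the world; the wrist camera has in their place "tool_from_camera" (4x4, takes a point from camera to tool coordinates, whose origin is the TCP and whose axes are the tool frame's). Camera axes: x right, y down, z forward; pixel columns grow to the right and rows downward; lengths in m; the calibration is good to about 2 mm. A picture is of the moment at which its call begins: read the wrist's pose just before it.
- env.finish_job(): hands the job in, once; it reports no verdict.
The state is a dict: "clock": time; "joints": joint angles; "joint_vel": joint speeds; "joint_torque": joint torques, N m; "tcp_pos": TCP position; "ee_rot": TCP orientation; "ft_force": force on the tool from outside, world axes, zero at the start; "ft_torque": the same for the moment, N m; "finger_gap": finger opening in m.
Only numpy, scipy, OpenCV 4.12 (cv2) and the standard library are available. Lean on these libraries where they do the work, as an engineer would, in place of code of your own. Each camera call takes 0.05 s, during which the arm holds its last target. There are 200 camera calls.

### The job

The mill has stopped: unbolt its lid. Press the spring catch down with one fingertip and, keeping it held down, push the bolt by its stud with another fingertip all the way back out of the keeper; then let the catch spring up so that it locks the bolt back, and take the hand clear. The lid pops up a little by itself: do not lift it, and do not disturb the jar, tub, bottle and beaker standing around.

Things in the scene. Friction and masses are not known exactly. Their poses are not given: they have to be found in the camera images.
- mill: Grey bench mill, fixed on the bench, 390 x 340 mm, flat deck 160 mm up. Origin on the bench under its middle; x runs from its front (sloped panel) to its rear, y to its left seen from the front, z up. A flat white lid lies on the deck, hinged at the rear. The lid bolt lies on the deck strip before the lid, along y at x = -125 mm.
- bolt_case (a point): Centre of the aluminium bolt case at deck level, x = -125, y = -40 mm on the mill; 44 mm wide, 68 mm long (along y), 22 mm high. Axes as the mill's. On the same line towards +y stand the stud, a guide staple (84 to 92 mm from here, 20 mm high) and the lid's keeper. The lid's front edge is 33 mm to +x of this line, 17 mm above the deck.
- thumb_plate: The catch's plate to press: dark ribbed steel on top of the bolt case, 26 mm along the mill's x, 48 mm along its y. Origin at the centre of its top face, 34 mm above the deck when up. Axes as the mill's. It sinks straight down; any spot on it serves and a fingertip may slide along it. Right down, its top is 2 mm above the case and 6 mm above the bolt's bar.
- bolt_stud: Upright round steel stud on the bolt, 14 mm thick, 30 mm clear above the bolt's round bar (bar top 18 mm above the deck). Origin at the centre of its top, 48 mm above the deck. Bolt home: 58 mm from the thumb plate's centre towards the mill's +y. The bolt draws back to -y, towards the plate: push the stud's far (+y) side. It needs 2 to 5 N.
- keeper (a point): Centre of the keeper, a steel eye on the lid's front edge through which the bolt's end passes: 12 mm along y, 23 mm high while the lid is shut, 35 mm clear of the stud's far side (only the bar and the low staple between). 106 mm from the bolt case's centre towards +y, 12 mm above the deck; rises with the lid.
- bolt (a joint): How far the bolt is drawn back, m: 0 fully in the keeper, 0.026 fully back against its stop. Starts within 0.0015 of 0 and goes no further than about 0.002 while the catch is up. Leaves the keeper at about 0.018; from 0.022 on the catch can spring up again and hold it back.
- catch (a joint): How far the catch is pressed down, m: 0 up, 0.010 right down on its stop. A spring lifts it: about 4 N to start, 8 N right down. It frees the bolt when down more than 0.0065. While the bolt is between 0.002 and 0.022 its lug lies over the catch's tooth and keeps it down.
- lid: Flat white lid of the mill, 242 x 300 x 15 mm, with a window, on a hinge along its rear edge. Origin at the middle of its front edge, 6 mm above the deck when shut; axes as the mill's when shut. Once the bolt is out, springs raise its front edge and the keeper by themselves about 16 mm, and it stays there.
- grinding_jar: Closed steel grinding jar, 48 mm in diameter, 52 mm high, standing on the mill's front deck to the right of the bolt case. Origin at its underside. Leave it alone.
- amber_bottle: Amber reagent bottle, 64 mm in diameter, 140 mm high, on the bench beside the mill. Origin at its underside. Leave it alone.
- beaker: Glass beaker, 68 mm in diameter, 90 mm high, on the bench beside the mill. Origin at its underside. Leave it alone.
- ball_tub: White plastic tub with a black cap, 60 mm in diameter, 70 mm high, on the bench beside the mill. Origin at its underside. Leave it alone.

How it is judged:
On the way, in this order (a step that is already met when the one before it is completed fails the run):
1. the catch is pressed down by the fingers while the bolt is still in the keeper (value of joint catch above 0.006 m and value of joint bolt below 0.006 m and contact force between the fingers and thumb_plate above 1 N), for 0.02 s.
2. the bolt is pushed back by the fingers with the catch still held down (value of joint bolt above 0.022 m and value of joint catch above 0.005 m and contact force between the fingers and thumb_plate above 1 N and contact force between the fingers and bolt_stud above 0.1 N), for 0.02 s.
At the end, for the whole second after the job is handed in: The bolt is drawn back at least 21 of its 26 mm, the catch has sprung up (within 2 mm of its top position) and so locks it there, the lid has risen by its own springs (front edge 8 to 34 mm up) and is at rest, and the jar, tub, bottle and beaker stand within 20 mm of where they were (value of joint bolt above 0.021 m and value of joint catch below 0.002 m and z of lid in the frame of mill between 0.174 and 0.2 m and linear speed of lid below 0.02 m/s and distance of each of grinding_jar, amber_bottle, beaker, ball_tub from where it was at the start of the episode below 0.02 m); the robot touches nothing.
It fails at once if the lid was lifted beyond where its springs raise it (front edge 40 mm up) (z of lid in the frame of mill above 0.206 m).
It fails at once if a bystander was shifted, lifted or tipped (distance of any of grinding_jar, amber_bottle, beaker, ball_tub from where it was at the start of the episode above 0.02 m or angle between any of grinding_jar, amber_bottle, beaker, ball_tub's own z axis and vertical above 0.4 rad).
It also fails if it takes over 42 s, if anything falls off the work surface, if the arm or the gripper's body presses on something with over 40 N, if the wrist force passes 120 N, or if a joint passes its speed limit or range.

## Working session

There is one attempt and no reset: what is moved stays moved. The work goes in short steps, Python scripts to look and compute and a tool call to move; the robot and the scene stay as the last step left them, time stands still between calls to the robot, and variables do not carry over. Pictures are saved under pics/ and viewed, about 8 in all and at most 12, crops included, and the job is handed in when it is done.

Besides the shell and the picture viewer there is one more tool, called after ">>>" as a command line: name --pt "numbers of a row" for each row, then --argument value for the rest. apply_moves: Moves the arm, as the interface text tells. Its arguments: {"type":"object","properties":{"steps":{"type":"array"},"newtons":{"type":"number"}},"required":["steps"]}

```bash
mkdir -p pics
cat > h.py <<'E'
import numpy as np,cv2
from bench import env
from scipy.spatial.transform import Rotation as R
def rot(q): return R.from_quat([q[1],q[2],q[3],q[0]]).as_matrix()
def grab(n):
    o=env.get_obs(); f=env.grab_frame(n)
    if n=="wrist":
        T=np.array(f["tool_from_camera"]); W=rot(o["ee_rot"])
        f["rotation"]=W@T[:3,:3]; f["xyz"]=W@T[:3,3]+np.array(o["tcp_pos"])
    f["Rm"]=np.array(f["rotation"]) if np.shape(f["rotation"])==(3,3) else rot(f["rotation"])
    return f
def rays(f,uv):
    K=np.array(f["intrinsics"]);uv=np.atleast_2d(np.array(uv,float))
    p=np.c_[(uv[:,0]-K[0,2])/K[0,0],(uv[:,1]-K[1,2])/K[1,1]];q=p.copy()
    for _ in range(20): q=p/(1+f["k1"]*(q**2).sum(1,keepdims=True))
    return np.c_[q,np.ones(len(q))]
def plane(f,uv,z):
    d=rays(f,uv)@f["Rm"].T;c=np.array(f["xyz"]);return c+d*((z-c[2])/d[:,2:])
def depth(f,uv):
    d=rays(f,uv);z=np.array([f["z_map"][int(round(v)),int(round(u))] for u,v in np.atleast_2d(uv)])
    return np.array(f["xyz"])+(d*z[:,None])@f["Rm"].T
def save(f,n,crop=None,s=1):
    im=f["color"][:,:,::-1]
    if crop: im=im[crop[1]:crop[3],crop[0]:crop[2]]
    cv2.imwrite("pics/"+n,cv2.resize(im,None,fx=s,fy=s,interpolation=cv2.INTER_CUBIC))
E
python3 - <<'E'
from h import *
import pickle
for n in("top","scene","wrist"):
    f=grab(n);pickle.dump(f,open(n+".pkl","wb"));save(f,n+"0.png");print(n,f["xyz"],f["Rm"].round(2).tolist(),f["z_map"].max())
o=env.get_obs();print(o)
E
```

```text
top [0.50896475 0.03744053 1.27768183] [[-0.0, -1.0, 0.09], [-1.0, 0.0, -0.0], [-0.0, -0.09, -1.0]] 1.8652015
scene [0.97458458 0.59500635 1.06502064] [[-0.81, 0.47, -0.34], [0.58, 0.64, -0.5], [-0.01, -0.61, -0.79]] 3.568921
wrist [0.10690401 0.62170374 0.37233753] [[0.29, 0.91, 0.29], [0.96, -0.28, -0.09], [-0.0, 0.31, -0.95]] 0.48146263
{'clock': 0.15, 'joints': array([ 1.17059521e+00,  2.76988130e-01, -2.75352111e-02,  1.26802794e+00,
       -1.72583615e-05,  1.46741943e+00]), 'joint_vel': array([-0.00087137, -0.00236467,  0.0050082 , -0.00070812, -0.00214456,
        0.0009229 ]), 'joint_torque': array([ 1.53123360e-04, -4.46056509e+01,  2.95638800e+01,  1.04855339e-02,
       -9.05898946e-05,  5.42073266e-06]), 'tcp_pos': array([0.18257707, 0.59713411, 0.24741247]), 'ee_rot': array([ 4.53754009e-04,  8.03891714e-01,  5.94775035e-01, -7.51099995e-04]), 'ft_force': array([0.01323702, 0.42107212, 0.05530485]), 'ft_torque': array([-0.02742999,  0.01007346,  0.00474801]), 'finger_gap': 0.08569246961577272}
```

View pics/top0.png

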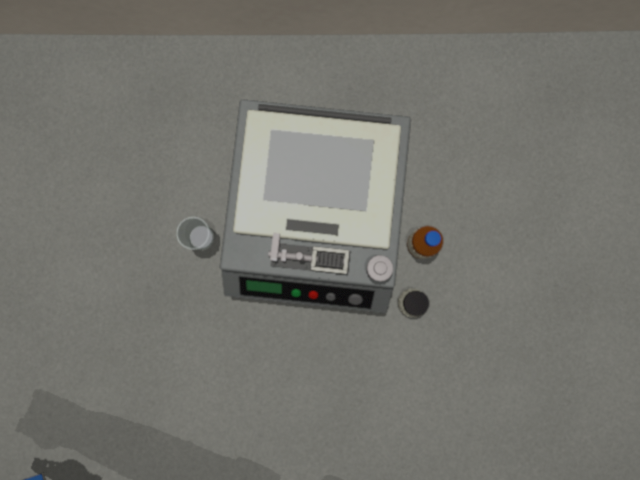

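View pics/scene0.png

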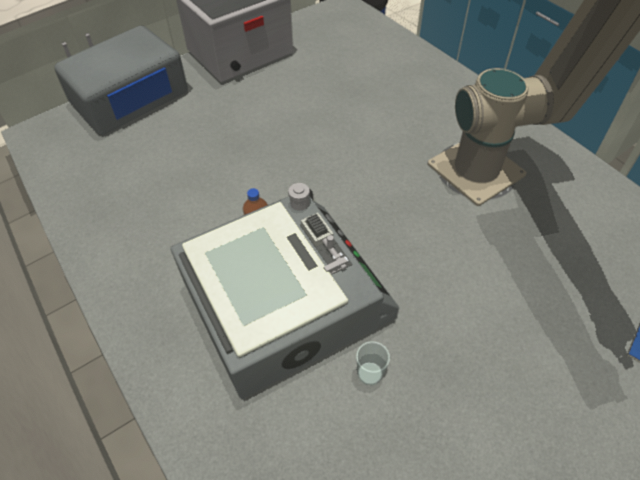

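The top view shows the bolt case near (330,260), the stud near (298,257), the keeper near (275,248) and the jar at (380,268). The mill is turned slightly. The scene view agrees: the bolt line is clear from above.

Run:
```python
from h import *
import pickle
f=pickle.load(open("top.pkl","rb"))
c=f["color"].astype(int)
m=((c.min(2)>170)&(c[:,:,0]-c[:,:,2]>8)).astype(np.uint8)
cs,_=cv2.findContours(m,0,2);k=max(cs,key=cv2.contourArea)
box=cv2.boxPoints(cv2.minAreaRect(k));P=plane(f,box,.1765)
print(box.round(1).tolist(),P.round(4).tolist())
for i in range(4):
    d=P[(i+1)%4]-P[i];print(np.linalg.norm(d).round(4),np.degrees(np.arctan2(d[1],d[0])).round(2))
print("plate",plane(f,[[330,260]],.194),"stud",plane(f,[[298,257]],.208),depth(f,[[330,260],[298,257],[300,200],[255,255]]))
```

```text
[[234.89999389648438, 229.60000610351562], [247.6999969482422, 111.0999984741211], [399.6000061035156, 127.5], [386.79998779296875, 246.10000610351562]] [[0.6336, 0.1968, 0.1765], [0.8638, 0.1735, 0.1765], [0.83, -0.1193, 0.1765], [0.6009, -0.0914, 0.1765]]
0.2313 -5.78
0.2947 -96.58
0.2308 173.05
0.29 83.52
plate [[0.57387857 0.01676122 0.194     ]] stud [[0.57886258 0.07587118 0.208     ]] [[0.57405424 0.01670526 0.19106727]
 [0.57875801 0.07581369 0.20960021]
 [0.6897479  0.07292629 0.17796517]
 [0.58627846 0.16023424 0.15995134]]
```

>>> apply_moves --pt "0 0 -0.02 -35 48 -8 0.45" --pt "0 0 -0.04 -70 96 -16 0.45" --pt "0 0 -0.06 -106 144 -24 0.45" --pt "0 0 -0.08 -142 192 -32 0.45" --pt "0 0 -0.1 -178 240 -40 0.45" --pt "0 0 -0.12 -214 288 -48 0.45" --pt "0 0 -0.14 -250 336 -56 0.45" --pt "0 0 -0.16 -286 384 -64 0.45" --pt "0 0 -0.18 -322 432 -72 0.45" --pt "0 0 -0.192 -358 480 -80 0.45" --newtons 40

```text
clock: 1.4
tcp_pos: [0.5376, 0.1128, 0.328]
ee_rot: [0.0, 0.743, 0.669, -0.001]
ft_force: [1.0, 0.8, -1.2]
finger_gap: 0.0468
```

```bash
cat > to.py <<'E'
from h import *
import sys
x,y,z,a=map(float,sys.argv[1:])
o=env.get_obs();W=rot(o["ee_rot"]);p=np.array(o["tcp_pos"]);a=np.radians(a)
T=np.array([[np.cos(a),np.sin(a),0],[np.sin(a),-np.cos(a),0],[0,0,-1]])
print("t",o["clock"],"p",p.round(4),"gap",o["finger_gap"],"F",o["ft_force"].round(2),"angx",np.degrees(np.arctan2(W[1,0],W[0,0])).round(2))
print("turn",R.from_matrix(W.T@T).as_rotvec().round(4),"shift",(1000*W.T@(np.array([x,y,z])-p)).round(1))
E
python3 to.py 0.579 0.060 0.32 84
```

```text
t 1.4 p [0.5376 0.1128 0.328 ] gap 0.046812976014832475 F [ 0.99  0.82 -1.22] angx 84.01
turn [-0.0007  0.0015  0.0002] shift [-48.2  46.6   8. ]
```

>>> apply_moves --pt "0 0 0 -35 34 6 0.45" --pt "0 0 0 -48 47 8 0.45" --pt "0 0 0 -48 47 8 0.45" --pt "0 0 0 -48 47 8 0.45"

```text
clock: 1.9
tcp_pos: [0.5785, 0.0612, 0.32]
ee_rot: [-0.0, 0.743, 0.67, -0.001]
ft_force: [-0.3, 0.6, 0.3]
finger_gap: 0.0476
```

```bash
python3 to.py 0.579 0.060 0.32 84
python3 - <<'E'
from h import *
import pickle
f=grab("wrist");pickle.dump(f,open("w1.pkl","wb"));save(f,"w1.png")
E
```

```text
t 1.9 p [0.5785 0.0612 0.32  ] gap 0.04756740464259275 F [-0.35  0.59  0.27] angx 84.08
turn [-0.0017  0.001   0.0014] shift [-1.2  0.6 -0. ]
```

View pics/w1.png

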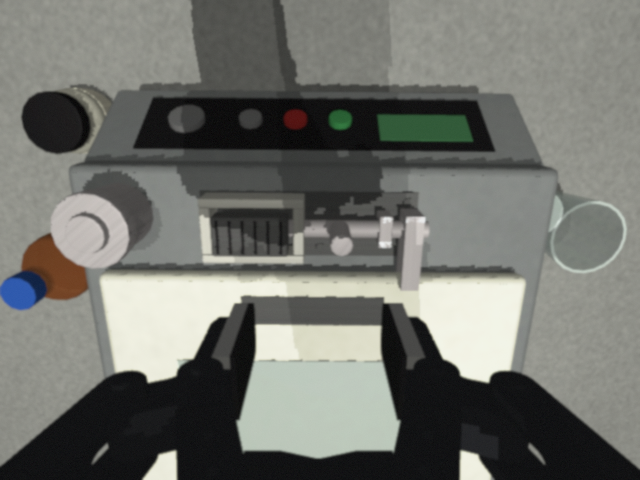

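Wrist view: ribbed plate spans about u 211–294, v 215–256, centre (252,236). The stud top is at (342,246), the staple at (385,230) and the keeper at (410,245). The fingers are aligned with the bolt line.

Run:
```python
from h import *
import pickle
f=pickle.load(open("w1.pkl","rb"))
p=plane(f,[[211,236],[294,236],[252,215],[252,256]],.194).round(4);print("plate",p.tolist())
s=plane(f,[[342,246],[332,246],[353,246]],.208).round(4);print("stud",s.tolist())
print(depth(f,[[252,236],[342,245]]).round(4))
e=plane(f,[[120,273],[380,273],[520,275]],.177);print("lid edge",e.round(4).tolist())
save(f,"w1c.png",(190,180,450,300),3)
```

```text
plate [[0.5723, -0.0045, 0.194], [0.5776, 0.0472, 0.194], [0.5615, 0.0231, 0.194], [0.5881, 0.019, 0.194]]
stud [[0.5824, 0.0761, 0.208], [0.5818, 0.0702, 0.208], [0.583, 0.0826, 0.208]]
[[0.5752 0.0208 0.1929]
 [0.5819 0.0762 0.2075]]
lid edge [[0.5971, -0.077, 0.177], [0.6153, 0.1011, 0.177], [0.6268, 0.197, 0.177]]
```

View pics/w1c.png

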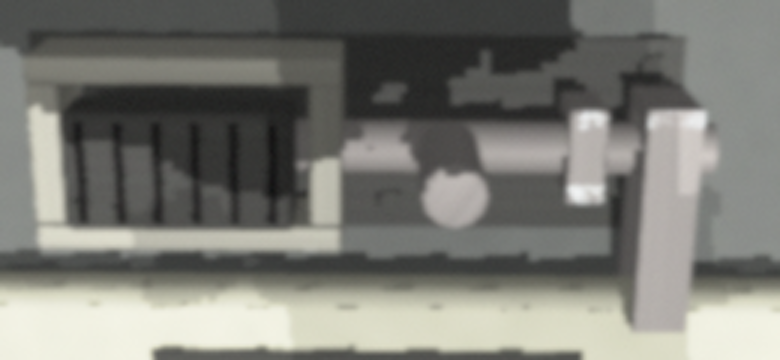

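```bash
python3 -c "
from h import *
print(env.tips_ahead)"; python3 to.py 0.5797 0.0633 0.250 83.7
```

```text
0.017
t 1.95 p [0.5785 0.0614 0.3202] gap 0.04675686248989789 F [-0.97 -0.33  0.31] angx 84.11
turn [-0.0011  0.0011  0.0071] shift [ 2.1  1.1 70.2]
```

>>> apply_moves --pt "0 0 0.007 2 1 35 0.45" --pt "0 0 0.007 2 1 70 0.45" --pt "0 0 0.007 2 1 70 0.45" --pt "0 0 0.007 2 1 70 0.45"

```text
clock: 2.45
tcp_pos: [0.5799, 0.064, 0.2517]
ee_rot: [0.0, 0.744, 0.668, -0.0]
ft_force: [0.2, -0.2, 0.3]
finger_gap: 0.047
```

```bash
python3 to.py 0.5797 0.0633 0.217 83.7
python3 - <<'E'
from h import *
import pickle
f=grab("wrist");pickle.dump(f,open("w2.pkl","wb"));save(f,"w2.png")
E
```

```text
t 2.45 p [0.5799 0.064  0.2517] gap 0.04698678126074418 F [ 0.15 -0.16  0.25] angx 83.78
turn [0.0006 0.0008 0.0013] shift [-0.7 -0.1 34.7]
```

View pics/w2.png

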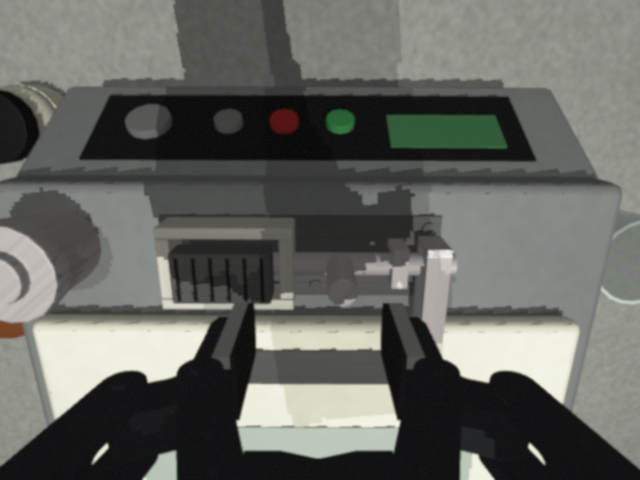

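Closer view: stud top at about (342,291), plate top over u 173–272, v 256–302, and fingertips ending at about (240,305) and (397,305).

Run:
```python
from h import *
import pickle
f=pickle.load(open("w2.pkl","rb"));o=env.get_obs();W=rot(o["ee_rot"]);p=np.array(o["tcp_pos"])
T=lambda q:((q-p)@W*1000).round(1).tolist()
print("stud",T(plane(f,[[342,291],[327,291],[357,291]],.208)))
print("plate",T(plane(f,[[173,280],[272,280],[222,256],[222,302]],.194)))
print("depth",T(depth(f,[[342,290],[222,280]])), depth(f,[[342,290],[222,280]]).round(4).tolist())
print("tips",T(depth(f,[[229,310],[238,308],[248,308],[390,308],[400,308],[408,310]])))
print("staple/keeper",T(depth(f,[[398,283],[436,256]])))
```

```text
stud [[11.8, -0.9, 44.3], [5.2, -0.9, 44.3], [18.3, -0.9, 44.3]]
plate [[-67.2, 0.1, 58.3], [-20.4, 0.0, 58.3], [-43.2, -12.0, 58.3], [-44.8, 11.5, 58.3]]
depth [[11.8, -1.1, 44.9], [-44.0, -0.0, 58.1]] [[0.5808, 0.0756, 0.2074], [0.5758, 0.0201, 0.1942]]
tips [[-49.8, 33.6, 92.4], [-26.7, -11.3, 7.9], [-23.0, -11.8, 7.1], [26.4, -11.3, 8.1], [29.8, -11.6, 7.5], [52.9, 33.8, 93.0]]
staple/keeper [[42.0, 8.0, 72.8], [59.0, -8.0, 69.2]]
```

>>> apply_moves --pt "0 0 0 -1 -0.5 20 0.45" --pt "0 0 0 -1 -0.5 38 0.45" --pt "0 0 0 -1 -0.5 40 0.45" --pt "0 0 0 -1 -0.5 40 0.45"

```text
clock: 3.0
tcp_pos: [0.5801, 0.0628, 0.2126]
ee_rot: [0.001, 0.745, 0.668, 0.0]
ft_force: [-0.3, -0.3, -0.1]
finger_gap: 0.047
```

>>> apply_moves --pt "0 0 0 0 0 3 0.45" --pt "0 0 0 0 0 3 0.45"

```text
clock: 3.25
tcp_pos: [0.5803, 0.0628, 0.2098]
ee_rot: [0.001, 0.745, 0.668, 0.001]
ft_force: [0.1, -0.2, -0.0]
finger_gap: 0.0469
```

>>> apply_moves --pt "0 0 0 0 0 3 0.45" --pt "0 0 0 0 0 3 0.45"

```text
clock: 3.5
tcp_pos: [0.5807, 0.0628, 0.2074]
ee_rot: [0.002, 0.745, 0.668, 0.001]
ft_force: [-0.1, 0.2, 2.8]
finger_gap: 0.0468
```

>>> apply_moves --pt "0 0 0 0 0 4 0.45" --pt "0 0 0 0 0 6 0.45" --pt "0 0 0 0 0 6 0.45"

```text
clock: 3.88
tcp_pos: [0.5807, 0.0628, 0.2018]
ee_rot: [0.002, 0.745, 0.668, 0.001]
ft_force: [-1.4, 0.0, 5.8]
finger_gap: 0.0471
```

>>> apply_moves --pt "0 0 0 0 0 2.5 0.45" --pt "0 0 0 0 0 2.5 0.45"

```text
clock: 4.12
tcp_pos: [0.5807, 0.0628, 0.1999]
ee_rot: [0.002, 0.745, 0.668, 0.001]
ft_force: [-2.3, -0.1, 6.6]
finger_gap: 0.0472
```

>>> apply_moves --pt "0 0 0 0 0 2 0.45" --pt "0 0 0 0 0 2 0.45"

```text
clock: 4.38
tcp_pos: [0.5808, 0.0628, 0.1987]
ee_rot: [0.002, 0.745, 0.667, 0.001]
ft_force: [-3.3, 0.4, 7.0]
finger_gap: 0.0471
```

```bash
python3 to.py 0.580 0.0628 0.198 83.7
python3 - <<'E'
from h import *
import pickle
f=grab("wrist");pickle.dump(f,open("w3.pkl","wb"));save(f,"w3.png",(120,180,520,480),2)
E
```

```text
t 4.375 p [0.5808 0.0628 0.1987] gap 0.04705187192977204 F [-3.26  0.37  6.99] angx 83.75
turn [0.0049 0.0009 0.0008] shift [-0.1 -0.8  0.7]
```

View pics/w3.png

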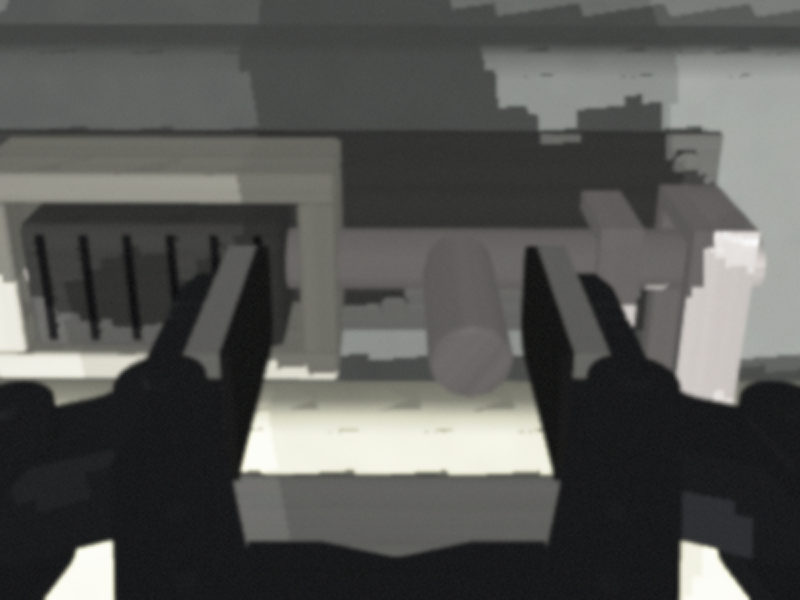

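The near finger is on the plate, which is nearly flush. The far finger is just beyond the stud, with a few mm of clearance. Next I press slightly further, then slide toward −y.

>>> apply_moves --pt "0 0 0 0 0 2 0.45" --pt "0 0 0 0 0 2 0.45" --pt "0 0 0 -3 0 2 0.45" --pt "0 0 0 -5 0 2 0.45" --pt "0 0 0 -7 0 2 0.45" --pt "0 0 0 -9 0 2 0.45" --pt "0 0 0 -9 0 2 0.45"

```text
clock: 5.3
tcp_pos: [0.5815, 0.0565, 0.1986]
ee_rot: [0.001, 0.744, 0.668, 0.005]
ft_force: [-0.6, 7.1, 6.8]
finger_gap: 0.0469
```

>>> apply_moves --pt "0 0 0 -1 0 4.5 0.45" --pt "0 0 0 -1 0 4.5 0.45" --pt "0 0 0 -1 0 4.5 0.45"

```text
clock: 5.68
tcp_pos: [0.5817, 0.0565, 0.1983]
ee_rot: [0.002, 0.744, 0.668, 0.007]
ft_force: [-8.9, 4.1, 22.2]
finger_gap: 0.0473
```

The catch is on its stop (22 N). I ease the downforce and push the stud back.

>>> apply_moves --pt "0 0 0 -2 0 3 0.45" --pt "0 0 0 -5 0 3 0.45" --pt "0 0 0 -8 0 3 0.45" --pt "0 0 0 -11 0 3 0.45" --pt "0 0 0 -11 0 3 0.45"

```text
clock: 6.3
tcp_pos: [0.5829, 0.049, 0.1988]
ee_rot: [0.001, 0.743, 0.669, 0.012]
ft_force: [-2.1, 9.1, 14.2]
finger_gap: 0.0466
```

```bash
python3 to.py 0.5778 0.032 0.198 83.7
```

```text
t 6.3 p [0.5829 0.049  0.1988] gap 0.046600284720296405 F [-2.14  9.07 14.24] angx 84.0
turn [ 0.0169 -0.0165  0.0051] shift [-17.5  -3.3   0.5]
```

>>> apply_moves --pt "0.008 -0.008 0.005 -4 -1 2.5 0.45" --pt "0.016 -0.016 0.005 -7 -2 2.5 0.45" --pt "0.016 -0.016 0.005 -10 -3 2.5 0.45" --pt "0.016 -0.016 0.005 -13 -3 2.5 0.45" --pt "0.016 -0.016 0.005 -13 -3 2.5 0.45"

```text
clock: 6.92
tcp_pos: [0.5816, 0.0384, 0.1986]
ee_rot: [0.001, 0.744, 0.668, 0.005]
ft_force: [2.2, 5.3, 9.2]
finger_gap: 0.0472
```

```bash
python3 to.py 0.5778 0.032 0.198 83.7;python3 - <<'E'
from h import *
import pickle
f=grab("wrist");pickle.dump(f,open("w4.pkl","wb"));save(f,"w4.png",(120,180,520,480),2)
E
```

```text
t 6.925 p [0.5816 0.0384 0.1986] gap 0.04719703179749804 F [2.19 5.28 9.19] angx 83.78
turn [ 0.0079 -0.0062  0.0014] shift [-6.8 -3.1  0.5]
```

View pics/w4.png

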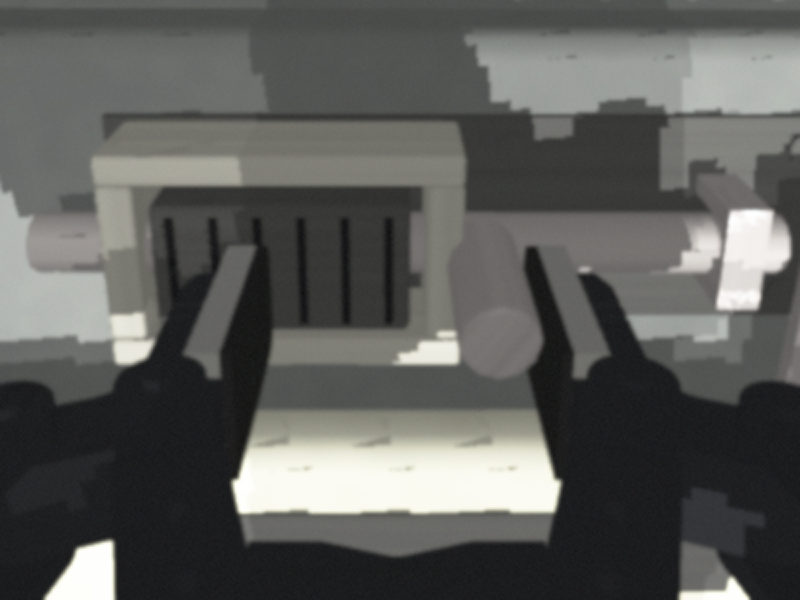

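The bolt's end is now close to the staple, and the stud is nearly at the case. The near finger still has plate to its left. I keep pushing to the stop.

>>> apply_moves --pt "0.004 -0.004 0 -3 -1 2.5 0.45" --pt "0.008 -0.006 0 -6 -1 2.5 0.45" --pt "0.008 -0.006 0 -9 -1 2.5 0.45" --pt "0.008 -0.006 0 -9 -1 2.5 0.45"

```text
clock: 7.48
tcp_pos: [0.5817, 0.0324, 0.1986]
ee_rot: [-0.001, 0.744, 0.668, 0.004]
ft_force: [-1.5, 8.6, 10.3]
finger_gap: 0.047
```

>>> apply_moves --pt "0 0 0 -4 -1 2.5 0.45" --pt "0 0 0 -5 -1 2.5 0.45" --pt "0 0 0 -5 -1 2.5 0.45"

```text
clock: 7.85
tcp_pos: [0.5817, 0.0322, 0.1987]
ee_rot: [-0.003, 0.743, 0.669, 0.01]
ft_force: [-1.5, 14.1, 11.7]
finger_gap: 0.0465
```

```bash
python3 to.py 0.5778 0.032 0.198 83.7;python3 - <<'E'
from h import *
import pickle
f=grab("wrist");pickle.dump(f,open("w5.pkl","wb"));save(f,"w5.png",(120,180,520,480),2)
E
```

```text
t 7.85 p [0.5817 0.0322 0.1987] gap 0.04649702820303446 F [-1.47 14.09 11.66] angx 84.05
turn [ 0.0083 -0.0187  0.006 ] shift [-0.7 -3.8  0.7]
```

View pics/w5.png

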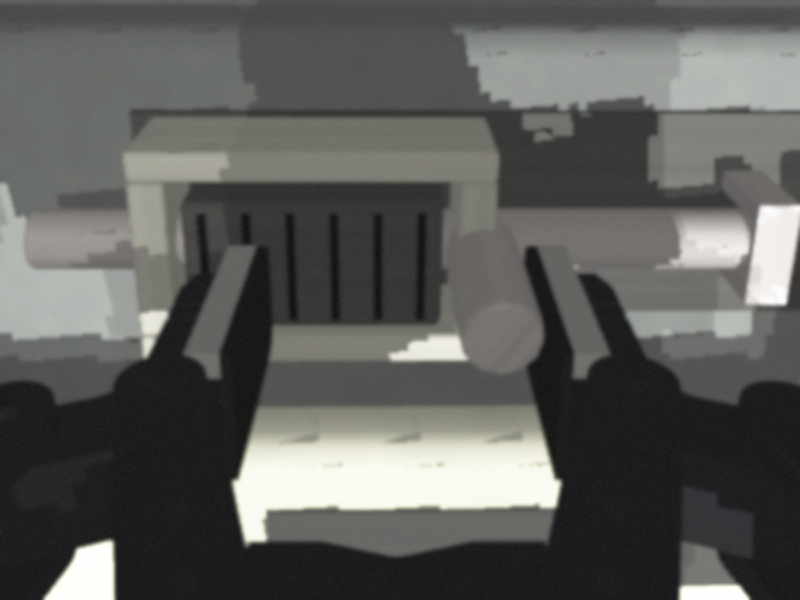

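It is against its stop (14 N, no further motion), and the bar sticks out to the left of the case. I raise slowly with a light push kept on, so the catch can spring up.

>>> apply_moves --pt "0 0 0 -2 0 -1 0.45" --pt "0 0 0 -1.5 0 -4 0.45" --pt "0 0 0 -1 0 -8 0.45" --pt "0 0 0 -0.5 0 -12 0.45" --pt "0 0 0 0.5 0 -16 0.45" --pt "0 0 0 1 0 -30 0.45" --pt "0 0 0 1 0 -80 0.45" --pt "0 0 0 1 0 -130 0.45" --pt "0 0 0 1 0 -130 0.45" --pt "0 0 0 1 0 -130 0.45"

```text
clock: 9.15
tcp_pos: [0.5806, 0.0302, 0.3294]
ee_rot: [-0.002, 0.743, 0.669, 0.01]
ft_force: [-0.8, 0.9, -0.7]
finger_gap: 0.0469
```

```bash
python3 to.py 0.5778 0.032 0.198 83.7;python3 - <<'E'
from h import *
f=grab("wrist");save(f,"w6.png")
import pickle;pickle.dump(f,open("w6.pkl","wb"))
E
```

```text
t 9.15 p [0.5806 0.0302 0.3294] gap 0.046932760922954335 F [-0.75  0.89 -0.72] angx 84.01
turn [ 0.0095 -0.0172  0.0053] shift [ -0.7  -4.2 131.3]
```

View pics/w6.png

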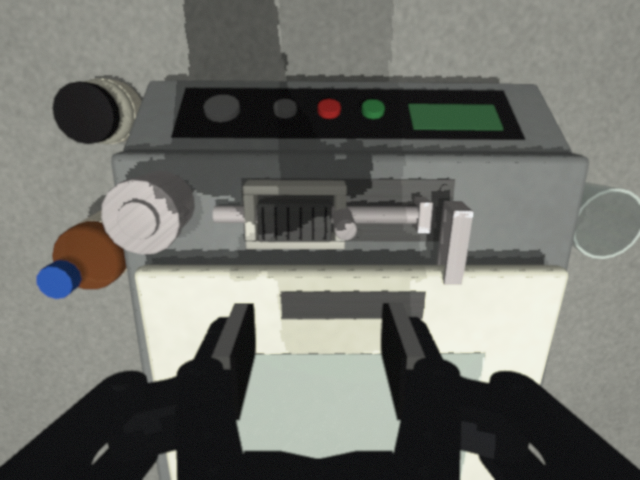

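The bolt is drawn back, with the stud at (345,231) beside the case and the bar end before the staple. The lid edge appears raised and the bystanders are in place. I check plate, lid and stud heights by depth.

Run:
```python
from h import *
import pickle
f=pickle.load(open("w6.pkl","rb"))
for n,uv in dict(plate=[[276,228],[292,228],[308,230]],stud=[[345,231]],lid=[[200,275],[380,277],[540,275]],keeper=[[458,212]],deck=[[540,190]],case=[[255,240],[330,245]]).items(): print(n,depth(f,uv).round(4).tolist())
g=pickle.load(open("w2.pkl","rb"));print("before plate",depth(g,[[205,285],[222,285],[240,285]])[:,2])
a=pickle.load(open("top.pkl","rb"));b=grab("top")
for n,uv in dict(lidfront=[[250,232],[380,242]],jar=[[380,268]]).items(): print(n,depth(a,uv)[:,2],depth(b,uv)[:,2])
```

```text
plate [[0.5773, 0.0068, 0.1948], [0.5787, 0.0169, 0.1941], [0.5817, 0.0269, 0.1925]]
stud [[0.5802, 0.05, 0.2073]]
lid [[0.6059, -0.0492, 0.1905], [0.6207, 0.0717, 0.191], [0.6323, 0.182, 0.1897]]
keeper [[0.578, 0.1219, 0.1996]]
deck [[0.5804, 0.1947, 0.1587]]
case [[0.5889, -0.0105, 0.1793], [0.5975, 0.0402, 0.1813]]
before plate [0.19383254 0.19317786 0.1940217 ]
lidfront [0.17526743 0.1770825 ] [0.18647108 0.19547406]
jar [0.21123514] [0.20814608]
```

```bash
python3 -c "
from bench import env
print(env.finish_job(), env.get_obs()['clock'])"
```

```text
the job is handed in; nothing more can be done
the job is handed in; nothing more can be done
```

The bolt is drawn back and locked, the lid has popped up by itself, and I have handed the job in; no verdict is reported. With a fixed 47 mm finger gap, one fingertip pressed the catch onto its stop (22 N). The other pushed the stud back to its stop (14 N, no further motion). I then raised the hand so the catch could spring up, and took it about 130 mm clear. The robot's clock stood at about 9.2 s of the 42 s allowed.

Last checks, from camera depth:
- **Bolt:** the stud moved about 26 mm along y (0.0757 to 0.050 m).
- **Catch:** the plate top is back at about 0.194 m, its height when up.
- **Lid:** its front top surface is at about 0.190 m, some 14 mm up.
- **Bystanders:** all four look undisturbed in the wrist picture. I did not measure how far they may have moved; only the jar was spot-checked, and its top read 3 mm lower than at the start, close to the 2 mm calibration error.
- **Hand:** the wrist force was near zero.

Two readings were less clean. While pushing, the hand drifted about 4 mm sideways off the bolt line, but both fingertips stayed on the plate and stud. The top-camera lid heights were uneven, 0.186 and 0.195 m at two points.

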